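Register and lock the upper tray of a stacking crucible carrier

ROBOT

A 7-joint arm with a two-finger parallel gripper is mounted at the origin on a cart in front of the work surface, level with it; the furniture and walls round the work are solid. World frame = base frame: x ahead of the robot, y to its left, z up, the work surface at z = 0. Lengths are in m, angles in rad, forces in N, time in s.
With the tool pointing down it reaches from about 0.425 to 0.925 m from the base axis. Payload 6.8 kg.
Tool frame: the origin (TCP) lies on the front face of the gripper's body, between the roots of the fingers; the fingertips stand 80 mm ahead of it and the grasp point (between the pads) lies 61 mm ahead of it; z points along the fingers, y is the line along which they close (so a half turn about z gives the same grasp; the last joint's range is limited). The gripper opens to 88 mm and grips with 3 to 60 N. Pads are 20 mm wide; open, the fingers measure 115 mm over their backs; the gripper's body (75 mm by 178 mm) begins 61 mm behind the grasp point.
Start: joints at [0.999, 0.477, 0.022, 1.555, -0.011, 1.109, -0.083], TCP at [0.302, -0.604, 0.303] pointing down, gripper open.
Joint ranges: [-2.96, 2.96], [-0.34, 2.1], [-1.41, 1.46], [0.24, 2.44], [-1.37, 4.51], [0.17, 1.92], [-2.96, 2.96]. Speed limits (rad/s): [2.39, 2.39, 3.14, 3.14, 3.14, 3.14, 3.14].

INTERFACE

Orientations are given as a unit quaternion [w, x, y, z].
In Python, from bench import ctrl gives the robot as it stands.
- The arm moves only by the tool step_arm, never from a script. Its argument "increments" is a list of rows, each an object of numbers: "ax", "ay", "az": the turn, a rotation vector about the tool's x, y, z in units of 5 degrees (1.0 is 5 degrees); "x", "y", "z": the shift along the tool's x, y, z in units of 30 mm (1.0 is 30 mm); "hand": the opening, from -1 (shut) to 1 (fully open), so that 0 is half open. In form: [{"ax": .., "ay": .., "az": .., "x": .., "y": .., "z": .., "hand": ..}, ...]. A call has 1 to 8 rows; each row shifts and turns the commanded pose from where the row before left it, along the tool's axes as they then stand; what a row does not reach is not made up. A row lasts 1/12 s, in which the tool goes at most 41.7 mm and 7.16 degrees, less where a joint would pass 70% of its speed; a pose out of reach is approached as far as the arm can. A call is refused whole if a number of a shift passes 1 or a number of a turn 1, either way. A call with a gripper value outside its range is refused whole. The fingers move at their own pace and stop on an object; "grip_force" is the grip in N (left out, the last holds). Time passes only in rows, so rows that do not move let the fingers close. It gives the time, the measured TCP pose, the force, the opening and the grip force at its end, in the units of the state.
- ctrl.read_state(): the state, without advancing time (a new reading comes with each control period).
- ctrl.get_image(name): name is "side" or "top" or "wrist"; returns the picture (420x560x3 uint8, red, green, blue); there is no depth.
- ctrl.camera_model(name): a dict with "K" (3x3 intrinsics, pixels), "world_from_camera" (4x4, takes a point from camera to world coordinates). Camera axes: x right, y down, z forward; pixel columns grow to the right and rows downward; lengths in m; the calibration is good to about 2 mm. A picture is of the moment at which its call begins: read the wrist's pose just before it. camera_model takes no time and is no camera call; for the wrist camera it gives the pose at the moment of the call.
- ctrl.close_job(): hands the job in; it is judged then, once.
The state is a dict: "clock": time; "joint_pos": joint angles; "qd": joint speeds; "tau": joint torques, N m; "tool_pos": TCP position; "tcp_rot": TCP orientation; "wrist_force": force on the tool from outside, world axes, zero at the start; "ft_torque": the same for the moment, N m; "finger_gap": finger opening in m; "gripper_force": force on a finger pad.
Only numpy, scipy, OpenCV 4.12 (cv2) and the standard library are available. Lean on these libraries where they do the work, as an engineer would, in place of code of your own. Each camera call takes 0.05 s, during which the arm holds its last target. There are 200 camera calls.

TASK

The upper tray of the crucible carrier was set down out of register: its four corner posts stand on the grey base beside their sockets. Slide it across the base, without lifting it off and with its two crucibles left standing on it, until all four posts have dropped fully home in the sockets; then turn the tray's black locking dial until its white pointer line points at the red dot, and let go. Leave the timer, the tape roll and the ceramic boat that lie round the carrier where they are.

Things in the scene. Friction and masses are not known exactly. Their poses are not given: they have to be found in the camera images.
- base: grey base of the carrier, fixed to the bench: a flat deck 205 mm (x) by 200 mm (y), its top 26 mm above the bench; origin under its middle; its +x side faces roughly away from the robot. Four square sockets for the posts lie in the deck, 66 mm either way from point home in x and y: 17 mm wide inside, 14 mm deep, mouths flared at 45 degrees to 25 mm, each with a dark outline
- home (a point): the middle of the four sockets, at the level of their floors (14 mm below the deck's top), axes as the base's: here lies point tray_foot when the tray is fully home. About it two steel keepers (inverted L, 20 mm high) stand on the deck, from 20 to 52 mm either way in x and within 11 mm in y; the tray clears them while it stands on the deck
- tray: loose square steel tray, 0.73 kg with dial (may vary by a quarter), 146 mm over its posts, axes along its sides as the base's. Origin midway between the feet of the posts. Posts 14 mm square at x, y = +/-66 mm, 54 mm high, feet tapered. Side rails (outer faces at +/-73 mm) from 36 to 52 mm above the feet; upper face of the sheet at 43 mm. It slides against 3 to 7 N of friction
- tray_foot (a point): midway between the undersides of the tray's four feet: 26 mm above the bench when the tray stands on the deck, 12 mm when it is fully home; axes as the tray's
- dial (a joint): turn of the dial, rad: 0 when the pointer line is at the red dot, positive counter-clockwise from above, stops at -1.7 and 0.7, starts between -1.45 and -0.95; 0.035 N m of friction, stays where left. A steel bar below the tray, in line with the pointer, turns under the keepers near 0 and locks the tray; turned before the posts are home, it lies over the keepers and keeps the tray up
- dial_grip (a point): on the dial's axis (the tray's middle), 66 mm above the feet, in the dial's black grip bar: 44 mm long along the pointer, 14 mm wide, from 50 to 75 mm above the feet. A white line on its top runs from the middle to the pointing end; the point's x axis points that way
- lock_dot (a point): the red dot on the tray sheet, 32.5 mm from the dial's axis in the tray's +x direction
- crucible_2: white porcelain crucible, 48 mm across the rim, 38 mm high, loose on the tray near its +x, -y corner (about 44 mm, -44 mm from the middle); origin under its middle
- crucible_1: smaller white porcelain crucible, 36 mm across, 30 mm high, loose on the tray near its -x, +y corner (about -46 mm, +46 mm); origin under its middle
- timer: digital timer 62 x 62 x 18 mm lying on the bench, a bystander; origin under its middle
- tape_roll: roll of tape 77 mm across, 19 mm high, flat on the bench, a bystander; origin under its middle
- ceramic_boat: white ceramic boat 75 x 18 x 12 mm on the bench, a bystander; origin under its middle
Mind the look-alikes: they are no part of the job. What is shaped like the crucible_2 but blue, pink or yellow is not meant.

How it is judged:
By the outcome, as a careful person would: the job done as asked, in the order asked, and still so for the second after the job is handed in, with the robot touching nothing.
It also fails if it takes over 61 s, if anything falls off the work surface, if the arm or the gripper's body presses on something with over 40 N, if the wrist force passes 120 N, or if a joint passes its speed limit or range.

## Working session

There is one attempt and no reset: what is moved stays moved. The work goes in short steps, Python scripts to look and compute and a tool call to move; the robot and the scene stay as the last step left them, time stands still between calls to the robot, and variables do not carry over. Pictures are saved under pics/ and viewed, at most 10 in all, crops included, and the job is handed in when it is done.

Besides the shell and the picture viewer there is one more tool, called after ">>>" by a JSON object that holds its "fn" and its "kwargs". step_arm: Moves the arm, as the interface text tells. Its arguments: {"type":"object","properties":{"increments":{"type":"array","items":{"type":"object","properties":{"ax":{"type":"number"},"ay":{"type":"number"},"az":{"type":"number"},"x":{"type":"number"},"y":{"type":"number"},"z":{"type":"number"},"hand":{"type":"number"}}}},"grip_force":{"type":"number"}},"required":["increments"]}

```bash
mkdir -p pics; ls
python3 - <<'E'
from bench import ctrl
import cv2,numpy as np
for n in("top","side"):
    cv2.imwrite(f"pics/{n}0.png",ctrl.get_image(n)[:,:,::-1])
    m=ctrl.camera_model(n);print(n,np.round(m["K"],1).tolist(),np.round(m["world_from_camera"],3).tolist())
s=ctrl.read_state();print({k:np.round(v,3).tolist() for k,v in s.items()})
E
```

```text
pics
top [[500.8, 0.0, 282.4], [0.0, 500.8, 211.3], [0.0, 0.0, 1.0]] [[0.012, -0.985, 0.17, 0.299], [-1.0, -0.013, -0.003, -0.302], [0.005, -0.17, -0.985, 1.279], [0.0, 0.0, 0.0, 1.0]]
side [[463.9, 0.0, 279.9], [0.0, 463.9, 203.9], [0.0, 0.0, 1.0]] [[-0.893, -0.241, 0.382, 0.099], [-0.451, 0.463, -0.763, 0.476], [0.007, -0.853, -0.521, 0.652], [0.0, 0.0, 0.0, 1.0]]
{'clock': 0.1, 'joint_pos': [0.999, 0.478, 0.022, 1.556, -0.012, 1.109, -0.083], 'qd': [-0.001, -0.0, 0.001, -0.002, 0.001, 0.001, -0.001], 'tau': [0.004, -58.41, 1.54, -27.332, -0.054, 0.013, 0.0], 'tool_pos': [0.302, -0.603, 0.302], 'tcp_rot': [-0.001, 0.973, 0.23, -0.0], 'wrist_force': [0.085, 0.741, -0.515], 'ft_torque': [-0.042, -0.036, 0.035], 'gripper_force': 0.0, 'finger_gap': 0.088}
```

View pics/top0.png

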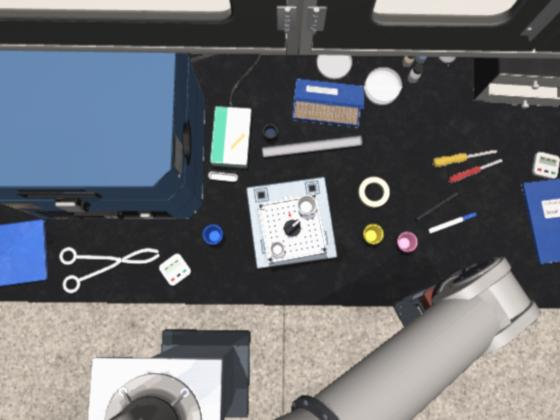

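View pics/side0.png

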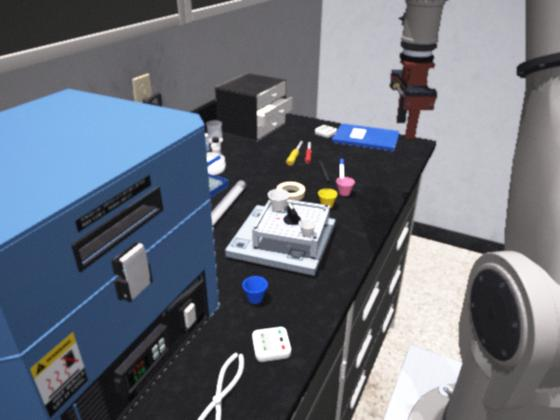

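Top view: the base is at about (291,222) with the tray shifted toward the robot and the right. The dial is at (292,228), crucible_2 (white) at (307,206) and crucible_1 (white) at (278,250). The crucible look-alikes are blue (213,235), yellow (373,234) and pink (407,242). The bystanders are the timer at (174,269), the tape at (374,192) and the boat at (223,177). A close crop will check the choice.

Run:
```python
import cv2
i=cv2.imread("pics/top0.png")[172:272,238:348]
cv2.imwrite("pics/c0.png",cv2.resize(i,None,fx=6,fy=6,interpolation=cv2.INTER_CUBIC))
```

```text
(no output)
```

View pics/c0.png

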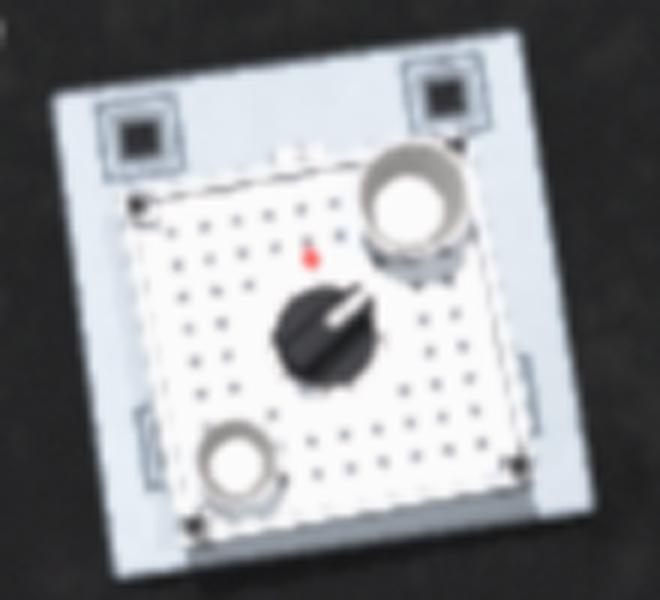

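The crop confirms the white crucibles, the black dial with its pointer toward crucible_2, and the red dot. Far sockets are at crop px (140,137) and (446,94). The tray posts are at (137,205), (457,145), (517,466) and (193,525).

```bash
cat > h.py <<'E'
import numpy as np
from bench import ctrl
from scipy.spatial.transform import Rotation as R
def ray(m,px,z):
    K,T=np.array(m["K"]),np.array(m["world_from_camera"])
    p=np.c_[np.atleast_2d(px),np.ones(len(np.atleast_2d(px)))]
    d=(T[:3,:3]@np.linalg.inv(K)@p.T).T
    return T[:3,3]+d*((z-T[2,3])/d[:,2:])
def fit(loc,w):  # 2D rigid fit -> centre, yaw deg, residual
    l,w=np.array(loc,float),np.array(w)[:,:2]
    a=(l-l.mean(0))@[1,1j];b=(w-w.mean(0))@[1,1j]
    t=np.angle(np.vdot(a,b));c=np.exp(1j*t)
    o=w.mean(0)@[1,1j]-c*(l.mean(0)@[1,1j])
    res=abs(c*(l@[1,1j])+o-w@[1,1j])
    return np.array([o.real,o.imag]),np.degrees(t),np.round(res*1e3,1)
def pose():
    s=ctrl.read_state();q=s["tcp_rot"]
    M=R.from_quat([q[1],q[2],q[3],q[0]]).as_matrix()
    return np.array(s["tool_pos"]),M,s
def goto(p,yang):  # shift in tool units (30mm) and az units (5deg) so tool y lies at yang deg
    t,M,s=pose();d=M.T@(np.array(p)-t)/.03
    y=np.degrees(np.arctan2(M[1,1],M[0,1]));dy=(yang-y+90)%180-90
    tilt=np.cross(M[:,2],[0,0,-1]);tl=np.degrees(M.T@tilt)/5
    print("tcp",np.round(t,4),"yang",round(y,2),"shift units xyz",np.round(d,3),"az units",round(-dy/5,3),"tilt ax ay",np.round(tl[:2],2),"clock",s["clock"],"F",np.round(s["wrist_force"],1),"gap",s["finger_gap"])
E
python3 - <<'E'
from h import *
m=ctrl.camera_model("top")
f=lambda p:(np.array(p,float)+.5)/6-.5+[238,172]
b=ray(m,f([(52,95),(522,32),(595,510),(117,577)]),.026)
print("base",fit([(.1025,.1),(.1025,-.1),(-.1025,-.1),(-.1025,.1)],b))
s=ray(m,f([(141,137),(446,93)]),.026)
print("home",fit([(.066,.066),(.066,-.066)],s))
t=ray(m,f([(137,205),(457,145),(517,466),(193,525)]),.080)
c,y,r=fit([(.066,.066),(.066,-.066),(-.066,-.066),(-.066,.066)],t);print("tray",c,y,r)
d=ray(m,f([(331,320),(368,288)]),.101);v=d[1]-d[0];print("ptr",d,np.degrees(np.arctan2(v[1],v[0]))-y)
dd=ray(m,f([(311,259)]),.069);print("dot",dd)
goto([*c,.25],y)
E
```

```text
base (array([ 0.48917733, -0.32824782]), np.float64(8.619833590065534), array([1.8, 1.7, 0.9, 1.1]))
home (array([ 0.50370986, -0.32613507]), np.float64(9.136747458861086), array([0.2, 0.2]))
tray [ 0.46729796 -0.32906166] 10.983915878079491 [0.5 1.  0.5 0.3]
ptr [[ 0.46985794 -0.33050404  0.101     ]
 [ 0.48287699 -0.34508297  0.101     ]] -59.21889518775704
dot [[ 0.49956964 -0.32288785  0.069     ]]
tcp [ 0.3018 -0.6033  0.3018] yang -63.43 shift units xyz [ 9.024 -5.705  1.735] az units -14.882 tilt ax ay [-0.02  0.  ] clock 0.1 F [ 0.1  0.7 -0.5] gap 0.08767415344660495
```

>>> {"fn": "step_arm", "kwargs": {"increments": [{"x":0.84,"y":-0.79,"z":0.2,"hand":-0.3},{"x":0.84,"y":-0.79,"z":0.2,"hand":-0.3},{"x":0.84,"y":-0.79,"z":0.2,"hand":-0.3},{"x":0.84,"y":-0.79,"z":0.2,"hand":-0.3},{"x":0.84,"y":-0.79,"z":0.2,"hand":-0.3},{"x":0.84,"y":-0.79,"z":0.2,"hand":-0.3},{"x":0.84,"y":-0.79,"z":0.2,"hand":-0.3},{"x":0.84,"y":-0.79,"z":0.2,"hand":-0.3}]}}

```text
schema error: expected keys ax, ay, az, x, y, z, hand
```

>>> {"fn": "step_arm", "kwargs": {"increments": [{"az":-1},{"az":-1},{"az":-1},{"az":-1},{"az":-1},{"az":-1},{"az":-1},{"az":-1}]}}

```text
schema error: expected keys ax, ay, az, x, y, z, hand
```

>>> {"fn": "step_arm", "kwargs": {"increments": [{"az":-1},{"az":-1},{"az":-1},{"az":-1},{"az":-1},{"az":-1},{"az":-0.9},{}]}}

```text
schema error: expected keys ax, ay, az, x, y, z, hand
```

Run:
```python
from h import *
import cv2
goto([.3956,-.343,.152],11)
m=ctrl.camera_model("wrist");np.save("m1.npy",m["world_from_camera"]);print(m["K"])
cv2.imwrite("pics/w1.png",ctrl.get_image("wrist")[:,:,::-1])
```

```text
tcp [ 0.3018 -0.6033  0.3018] yang -63.43 shift units xyz [ 6.679 -6.354  5.003] az units -14.885 tilt ax ay [-0.02  0.  ] clock 0.1 F [ 0.1  0.7 -0.5] gap 0.08767415344660495
[[355.07614843   0.         283.32413118]
 [  0.         355.07614843 210.91560863]
 [  0.           0.           1.        ]]
```

View pics/w1.png

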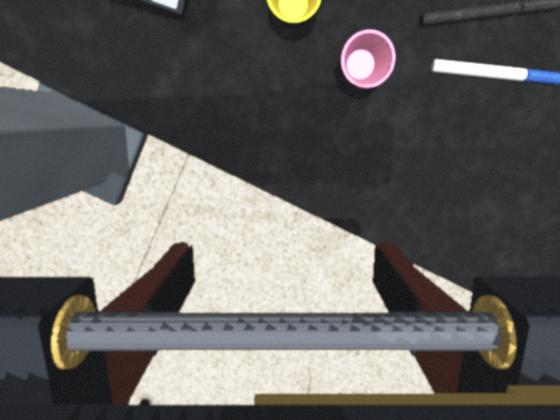

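All keys are needed in every row, so nothing moved. The picture only shows the bench edge, with the fingers at (180,300) and (390,300).

>>> {"fn": "step_arm", "kwargs": {"increments": [{"ax":0,"ay":0,"az":0,"x":0.84,"y":-0.79,"z":0.2,"hand":-0.3},{"ax":0,"ay":0,"az":0,"x":0.84,"y":-0.79,"z":0.2,"hand":-0.3},{"ax":0,"ay":0,"az":0,"x":0.84,"y":-0.79,"z":0.2,"hand":-0.3},{"ax":0,"ay":0,"az":0,"x":0.84,"y":-0.79,"z":0.2,"hand":-0.3},{"ax":0,"ay":0,"az":0,"x":0.84,"y":-0.79,"z":0.2,"hand":-0.3},{"ax":0,"ay":0,"az":0,"x":0.84,"y":-0.79,"z":0.2,"hand":-0.3},{"ax":0,"ay":0,"az":0,"x":0.84,"y":-0.79,"z":0.2,"hand":-0.3},{"ax":0,"ay":0,"az":0,"x":0.84,"y":-0.79,"z":0.2,"hand":-0.3}]}}

```text
clock: 0.82
tool_pos: [0.3976, -0.3423, 0.2543]
tcp_rot: [-0.0, 0.973, 0.23, -0.0]
wrist_force: [1.4, 0.3, -0.5]
finger_gap: 0.038
gripper_force: 0.0
```

>>> {"fn": "step_arm", "kwargs": {"increments": [{"ax":0,"ay":0,"az":-1,"x":0,"y":0,"z":0,"hand":-0.3},{"ax":0,"ay":0,"az":-1,"x":0,"y":0,"z":0,"hand":-0.3},{"ax":0,"ay":0,"az":-1,"x":0,"y":0,"z":0,"hand":-0.3},{"ax":0,"ay":0,"az":-1,"x":0,"y":0,"z":0,"hand":-0.3},{"ax":0,"ay":0,"az":-1,"x":0,"y":0,"z":0,"hand":-0.3},{"ax":0,"ay":0,"az":-1,"x":0,"y":0,"z":0,"hand":-0.3},{"ax":0,"ay":0,"az":-1,"x":0,"y":0,"z":0,"hand":-0.3},{"ax":0,"ay":0,"az":-1,"x":0,"y":0,"z":0,"hand":-0.3}]}}

```text
clock: 1.48
tool_pos: [0.3973, -0.3439, 0.2545]
tcp_rot: [-0.0, 0.835, 0.551, -0.0]
wrist_force: [0.2, -0.5, -1.1]
finger_gap: 0.0305
gripper_force: 0.0
```

>>> {"fn": "step_arm", "kwargs": {"increments": [{"ax":0,"ay":0,"az":-1,"x":0,"y":0,"z":0,"hand":-0.3},{"ax":0,"ay":0,"az":-1,"x":0,"y":0,"z":0,"hand":-0.3},{"ax":0,"ay":0,"az":-1,"x":0,"y":0,"z":0,"hand":-0.3},{"ax":0,"ay":0,"az":-1,"x":0,"y":0,"z":0,"hand":-0.3},{"ax":0,"ay":0,"az":-1,"x":0,"y":0,"z":0,"hand":-0.3},{"ax":0,"ay":0,"az":-1,"x":0,"y":0,"z":0,"hand":-0.3},{"ax":0,"ay":0,"az":-0.9,"x":0,"y":0,"z":0,"hand":-0.3},{"ax":0,"ay":0,"az":0,"x":0,"y":0,"z":0,"hand":-0.3}]}}

```text
clock: 2.15
tool_pos: [0.3972, -0.3439, 0.2545]
tcp_rot: [-0.0, 0.635, 0.773, 0.0]
wrist_force: [1.0, 0.3, -0.7]
finger_gap: 0.0306
gripper_force: 0.0
```

Run:
```python
from h import *
import cv2
goto([.3956,-.343,.152],11)
m=ctrl.camera_model("wrist");np.save("m1.npy",m["world_from_camera"])
cv2.imwrite("pics/w2.png",ctrl.get_image("wrist")[:,:,::-1])
```

```text
tcp [ 0.3972 -0.3439  0.2545] yang 11.22 shift units xyz [ 0.04  -0.047  3.416] az units 0.044 tilt ax ay [-0. -0.] clock 2.15 F [ 1.   0.3 -0.7] gap 0.030609884211469693
```

View pics/w2.png

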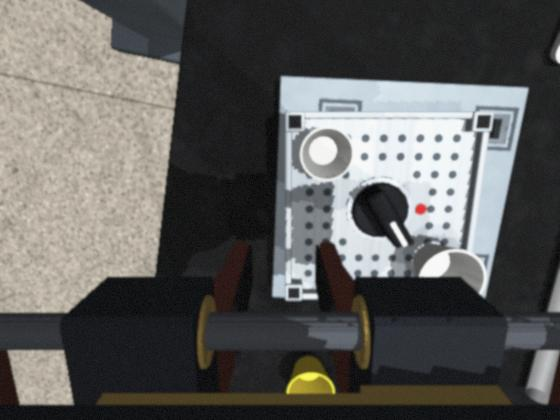

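The wrist view shows the tray posts at (294,121), (484,121) and (293,292). The +x+y socket is at about (496,128), the dial centre at (379,209) and the red dot at (421,209). The base corners are at (281,76) and (528,88).

Run:
```python
from h import *
m=ctrl.camera_model("wrist")
t=ray(m,[(294,121),(484,121),(293,292)],.080)
c,y,r=fit([(-.066,.066),(.066,.066),(-.066,-.066)],t);print("tray",c,y,r)
b=ray(m,[(281,76),(528,88)],.026);print("base",fit([(-.1025,.1),(.1025,.1)],b))
print("sock",ray(m,[(340,104)],.026))
a=np.radians(y);p=c-.072*np.array([np.cos(a),np.sin(a)]);print(p)
goto([*p,.152],y)
```

```text
tray [ 0.46937693 -0.33009116] 10.86410515769003 [0.5 0.7 0.1]
base (array([ 0.49153106, -0.32901625]), np.float64(8.330098937371996), array([0., 0.]))
sock [[ 0.42834762 -0.25721439  0.026     ]]
[ 0.39866739 -0.34366173]
tcp [ 0.3973 -0.344   0.2545] yang 10.98 shift units xyz [-0.     0.048  3.416] az units 0.022 tilt ax ay [-0. -0.] clock 2.2 F [-0.3  0.  -0.1] gap 0.03057549757200886
```

>>> {"fn": "step_arm", "kwargs": {"grip_force": 25, "increments": [{"ax":0,"ay":0,"az":0,"x":0,"y":0.05,"z":0.8,"hand":-0.3},{"ax":0,"ay":0,"az":0,"x":0,"y":0,"z":0.9,"hand":-0.3},{"ax":0,"ay":0,"az":0,"x":0,"y":0,"z":0.9,"hand":-0.3},{"ax":0,"ay":0,"az":0,"x":0,"y":0,"z":0.5,"hand":-0.3},{"ax":0,"ay":0,"az":0,"x":0,"y":0,"z":0.28,"hand":-0.3},{"ax":0,"ay":0,"az":0,"x":0,"y":0,"z":0,"hand":-0.3}]}}

```text
clock: 2.7
tool_pos: [0.3982, -0.343, 0.1516]
tcp_rot: [-0.002, 0.636, 0.772, -0.0]
wrist_force: [-0.8, 0.1, 0.2]
finger_gap: 0.0305
gripper_force: 0.0
```

>>> {"fn": "step_arm", "kwargs": {"increments": [{"ax":0,"ay":0,"az":0,"x":0,"y":0,"z":0,"hand":-0.5},{"ax":0,"ay":0,"az":0,"x":0,"y":0,"z":0,"hand":-0.7},{"ax":0,"ay":0,"az":0,"x":0,"y":0,"z":0,"hand":-0.8},{"ax":0,"ay":0,"az":0,"x":0,"y":0,"z":0,"hand":-0.9},{"ax":0,"ay":0,"az":0,"x":0,"y":0,"z":0,"hand":-1},{"ax":0,"ay":0,"az":0,"x":0,"y":0,"z":0,"hand":-1},{"ax":0,"ay":0,"az":0,"x":0,"y":0,"z":0,"hand":-1}]}}

```text
clock: 3.28
tool_pos: [0.3999, -0.344, 0.1542]
tcp_rot: [0.001, 0.636, 0.772, 0.0]
wrist_force: [1.3, -0.3, 5.8]
finger_gap: 0.0043
gripper_force: 25.0
```

Run:
```python
from h import *
import cv2
goto([.3987,-.3437,.152],10.9)
i=ctrl.get_image("wrist")[:,:,::-1]
cv2.imwrite("pics/w3.png",i)
```

```text
tcp [ 0.3999 -0.344   0.1542] yang 11.08 shift units xyz [ 0.017 -0.037  0.074] az units 0.037 tilt ax ay [0.02 0.02] clock 3.2833 F [ 1.3 -0.3  5.8] gap 0.0043249408601132005
```

View pics/w3.png

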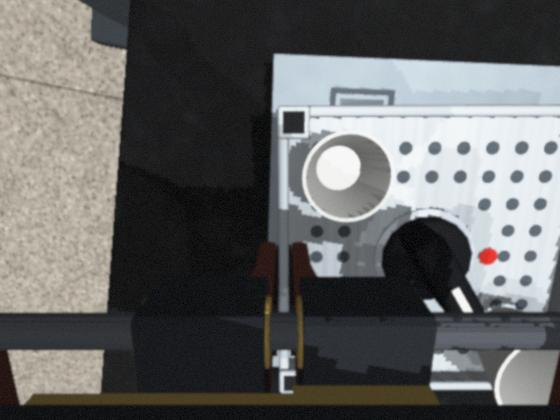

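The grip is on the -x rail (gap 4.3 mm, at about (284,260)). Crucible_1 is clear and both crucibles are standing. Next is the slide to estimated home.

>>> {"fn": "step_arm", "kwargs": {"increments": [{"ax":0,"ay":0,"az":0.06,"x":-0.005,"y":0.08,"z":0,"hand":-1},{"ax":0,"ay":0,"az":0.06,"x":-0.005,"y":0.15,"z":0,"hand":-1},{"ax":0,"ay":0,"az":0.06,"x":-0.005,"y":0.18,"z":0,"hand":-1},{"ax":0,"ay":0,"az":0.06,"x":-0.005,"y":0.18,"z":0,"hand":-1},{"ax":0,"ay":0,"az":0.06,"x":-0.005,"y":0.18,"z":0,"hand":-1},{"ax":0,"ay":0,"az":0.06,"x":-0.005,"y":0.15,"z":0,"hand":-1},{"ax":0,"ay":0,"az":0.06,"x":-0.005,"y":0.1,"z":0,"hand":-1},{"ax":0,"ay":0,"az":0,"x":0,"y":0.05,"z":0,"hand":-1}]}}

```text
clock: 4.0
tool_pos: [0.4238, -0.3416, 0.1538]
tcp_rot: [-0.005, 0.651, 0.759, -0.005]
wrist_force: [-23.2, -2.8, 25.3]
finger_gap: 0.0042
gripper_force: 25.2
```

>>> {"fn": "step_arm", "kwargs": {"increments": [{"ax":0,"ay":0,"az":0,"x":0,"y":0.05,"z":0,"hand":-1},{"ax":0,"ay":0,"az":0,"x":0,"y":0.05,"z":0,"hand":-1},{"ax":0,"ay":0,"az":0,"x":0,"y":0.03,"z":0,"hand":-1},{"ax":0,"ay":0,"az":0,"x":0,"y":0,"z":0,"hand":-1}]}}

```text
clock: 4.33
tool_pos: [0.4279, -0.3412, 0.1537]
tcp_rot: [-0.004, 0.651, 0.759, -0.005]
wrist_force: [-19.2, -2.6, 21.2]
finger_gap: 0.0047
gripper_force: 25.2
```

Run:
```python
from h import *
import cv2
goto([.4348,-.3379,.152],8.7)
i=ctrl.get_image("top")[:,:,::-1][172:272,238:348];j=ctrl.get_image("wrist")[:,:,::-1]
i=cv2.resize(i,None,fx=4,fy=4,interpolation=cv2.INTER_CUBIC)
o=np.zeros((420,800,3),np.uint8);o[:400,:380]=i[:,:380];o[:,380:]=j[:,140:];cv2.imwrite("pics/d4.png",o)
```

```text
tcp [ 0.4279 -0.3412  0.1537] yang 8.74 shift units xyz [0.073 0.246 0.054] az units 0.008 tilt ax ay [-0.14 -0.01] clock 4.3333 F [-19.2  -2.6  21.2] gap 0.004744647203389093
```

View pics/d4.png

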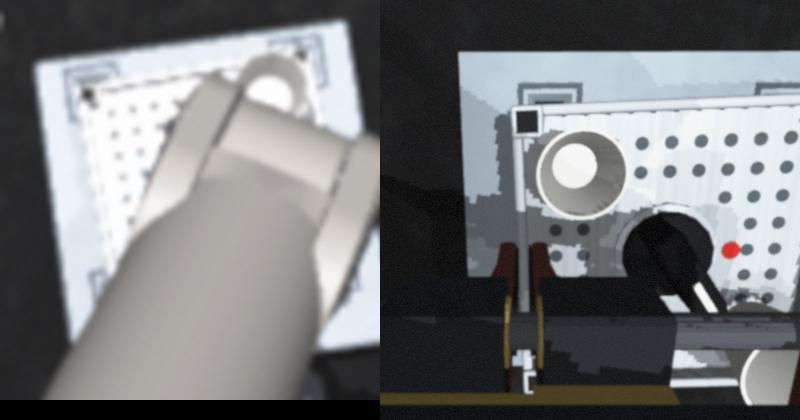

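The wrist half shows the -x+y post at image px (287,121). Its socket is outlined over columns 278..341 from row 84, so the tray is still on the deck, short in x. I'll work out the remaining distance.

Run:
```python
from h import *
m=ctrl.camera_model("wrist")
p=ray(m,[(287,121)],.080)[0];s=ray(m,[(278,84),(341,84),(517,84)],.026)
print(p,s,"width",np.linalg.norm(s[1]-s[0]),np.linalg.norm(s[2]-s[0]))
u=(s[2]-s[0])/np.linalg.norm(s[2]-s[0]);n=np.array([u[1],-u[0],0])
c=(s[0]+s[1])/2+n*np.linalg.norm(s[1]-s[0])/2
d=c-p;print("yaw deck",np.degrees(np.arctan2(u[1],u[0])),"remaining along base x,y mm",1e3*d@u,-1e3*d@n)
```

```text
[ 0.41801449 -0.2750326   0.08      ] [[ 0.40984524 -0.25649341  0.026     ]
 [ 0.44462707 -0.25120151  0.026     ]
 [ 0.5409793  -0.23654195  0.026     ]] width 0.03518210104054117 0.132643141855581
yaw deck 8.650953124322697 remaining along base x,y mm 12.303308374663949 1.9659910593897407
```

>>> {"fn": "step_arm", "kwargs": {"increments": [{"ax":0,"ay":0,"az":0,"x":0,"y":0,"z":-0.03,"hand":-1},{"ax":0,"ay":0,"az":0,"x":0,"y":0,"z":-0.03,"hand":-1},{"ax":0,"ay":0,"az":0,"x":0,"y":0,"z":-0.03,"hand":-1},{"ax":0,"ay":0,"az":0,"x":0,"y":0,"z":0,"hand":-1}]}}

```text
clock: 4.77
tool_pos: [0.4339, -0.3382, 0.1554]
tcp_rot: [-0.001, 0.65, 0.76, -0.0]
wrist_force: [-1.2, 0.2, -3.5]
finger_gap: 0.0049
gripper_force: 25.2
```

>>> {"fn": "step_arm", "kwargs": {"increments": [{"ax":0,"ay":0,"az":0,"x":0,"y":0.03,"z":0.04,"hand":-1},{"ax":0,"ay":0,"az":0,"x":0,"y":0.04,"z":0,"hand":-1},{"ax":0,"ay":0,"az":0,"x":0,"y":0.04,"z":0,"hand":-1},{"ax":0,"ay":0,"az":0,"x":0,"y":0.04,"z":0,"hand":-1},{"ax":0,"ay":0,"az":0,"x":0,"y":0.03,"z":0,"hand":-1},{"ax":0,"ay":0,"az":0,"x":0,"y":0,"z":0,"hand":-1},{"ax":0,"ay":0,"az":0,"x":0,"y":0,"z":0,"hand":-1}]}}

```text
clock: 5.35
tool_pos: [0.4399, -0.3372, 0.1546]
tcp_rot: [-0.0, 0.65, 0.76, 0.0]
wrist_force: [-0.4, 2.5, -5.2]
finger_gap: 0.0047
gripper_force: 25.7
```

Run:
```python
from h import *
import cv2
goto([.4348,-.3379,.152],8.7)
j=ctrl.get_image("wrist")[:,:,::-1]
cv2.imwrite("pics/w5.png",j)
```

```text
tcp [ 0.4399 -0.3372  0.1546] yang 8.98 shift units xyz [ 0.003 -0.17   0.086] az units 0.057 tilt ax ay [-0.   -0.01] clock 5.35 F [-0.4  2.5 -5.2] gap 0.004706711158945245
```

View pics/w5.png

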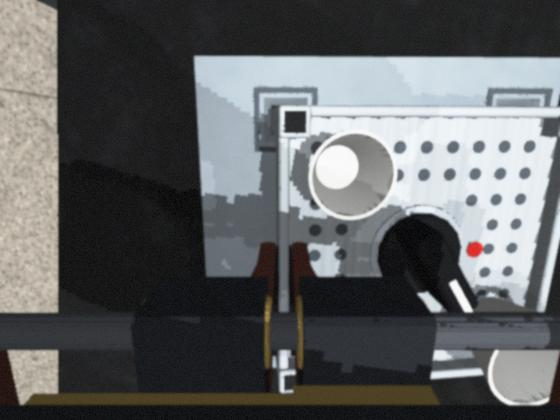

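The wrist view shows the -x+y post at (295,121) and its socket outline spanning columns 255..317 from row 88. The tray's perforation looks smaller, so the +x side seems to have sunk while the grip holds up the -x side.

Run:
```python
from h import *
m=ctrl.camera_model("wrist")
for z in(.080,.073,.066):
  p=ray(m,[(295,121)],z)[0];s=ray(m,[(255,88),(317,88),(487,88)],.026)
  u=(s[2]-s[0])/np.linalg.norm(s[2]-s[0]);n=np.array([u[1],-u[0],0])
  c=(s[0]+s[1])/2+n*.0175
  d=c-p;print(z,np.linalg.norm(s[1]-s[0]),np.linalg.norm(s[2]-s[0]),"remaining along base x,y mm",1e3*d@u,-1e3*d@n)
```

```text
0.08 0.03493234205509967 0.13066072166032425 remaining along base x,y mm -3.5517426550706075 0.023945825222541406
0.073 0.03493234205509967 0.13066072166032425 remaining along base x,y mm -3.7685278083275118 0.08884302227666813
0.066 0.03493234205509967 0.13066072166032425 remaining along base x,y mm -3.9853129615844067 0.1537402193308498
```

>>> {"fn": "step_arm", "kwargs": {"grip_force": 3, "increments": [{"ax":0,"ay":0,"az":0,"x":0,"y":0,"z":0,"hand":-1},{"ax":0,"ay":0,"az":0,"x":0,"y":0,"z":0,"hand":-0.85},{"ax":0,"ay":0,"az":0,"x":0,"y":0,"z":0,"hand":-0.8},{"ax":0,"ay":0,"az":0,"x":0,"y":0,"z":0,"hand":-0.8},{"ax":0,"ay":0,"az":0,"x":0,"y":0,"z":0,"hand":-0.8}]}}

```text
clock: 5.82
tool_pos: [0.4404, -0.3381, 0.1554]
tcp_rot: [0.001, 0.65, 0.76, 0.0]
wrist_force: [-0.6, -0.8, -0.6]
finger_gap: 0.0089
gripper_force: 0.0
```

Run:
```python
from h import *
import cv2
goto([.4348,-.3379,.152],8.7)
j=ctrl.get_image("wrist")[:,:,::-1]
cv2.imwrite("pics/w6.png",j)
```

```text
tcp [ 0.4404 -0.3381  0.1554] yang 8.96 shift units xyz [ 0.037 -0.183  0.112] az units 0.052 tilt ax ay [0.01 0.01] clock 5.8167 F [-0.6 -0.8 -0.6] gap 0.008871258942597634
```

View pics/w6.png

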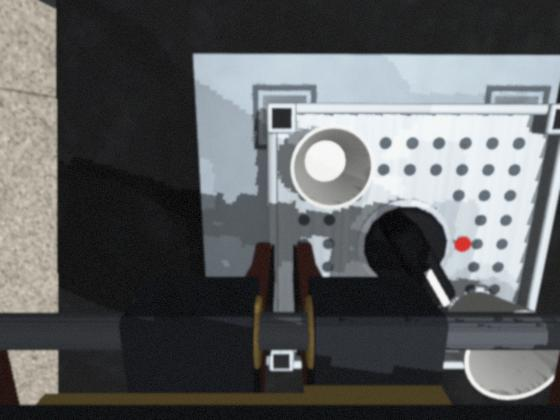

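The tray slid back and down on release: posts at (282,117), with the +x one at about (556,118). I'll check its height and seat from the pixel scale.

Run:
```python
from h import *
m=ctrl.camera_model("wrist");print("cam z",m["world_from_camera"][2][3])
import cv2
for z in(.080,.066):
  p=ray(m,[(282,117),(282,361)],z);s=ray(m,[(254,86),(316,86),(487,86)],.026)
  u=(s[2]-s[0])/np.linalg.norm(s[2]-s[0]);n=np.array([u[1],-u[0],0])
  c=(s[0]+s[1])/2+n*.0175
  d=c-p[0];print(z,"post sep (132)",np.linalg.norm(p[1]-p[0]),"remaining",1e3*d@u,-1e3*d@n)
g=cv2.cvtColor(cv2.imread("pics/w6.png"),cv2.COLOR_BGR2GRAY)
q=cv2.cornerSubPix(g,np.float32([[386,143],[519,143],[384,170],[516,170]]).reshape(-1,1,2),(6,6),(-1,-1),(3,30,.01));print(q.reshape(-1,2))
print(g[117,260:300].tolist())
```

```text
cam z 0.2376410444811287
0.08 post sep (132) 0.1219942015567559 remaining 1.5260637921906113 -0.6143457046735896
0.066 post sep (132) 0.13282842831169872 remaining 1.5734590849307493 -0.6096000146730443
[[391.86658 140.82808]
 [524.0893  138.1991 ]
 [384.      170.     ]
 [519.35834 164.9173 ]]
[118, 120, 115, 101, 94, 94, 119, 154, 197, 224, 222, 187, 115, 57, 45, 43, 44, 43, 44, 44, 43, 42, 43, 41, 43, 42, 43, 44, 47, 51, 89, 165, 225, 234, 224, 202, 204, 227, 237, 239]
```

Post scale matches 132 mm at z=66 mm on both sides, so the tray is fully home. Next I need the dial centre and pointer angle.

Run:
```python
from h import *
m=ctrl.camera_model("wrist")
p=ray(m,[(282,117),(282,361),(556,118)],.066)
c,y,r=fit([(-.066,.066),(-.066,-.066),(.066,.066)],p);print("tray",c,y,r)
d=ray(m,[(430,272),(447,303)],.087);v=d[1]-d[0]
print("ptr",d[:,:2],np.degrees(np.arctan2(v[1],v[0])),"dot",ray(m,[(462,244)],.055))
e=d[1,:2]-c;print("tip from centre",np.degrees(np.arctan2(e[1],e[0])),np.linalg.norm(e))
goto([*c,.2],y);print(ctrl.read_state()["joint_pos"])
```

```text
tray [ 0.50311613 -0.32599666] 9.3215963926105 [1.8 0.6 2.3]
ptr [[ 0.50672726 -0.32808685]
 [ 0.51875733 -0.34222647]] -49.60865645763447 dot [[ 0.53611246 -0.32153494  0.055     ]]
tip from centre -46.058038207880074 0.022540041698231594
tcp [ 0.4403 -0.338   0.1553] yang 8.96 shift units xyz [ 0.069  2.133 -1.489] az units -0.073 tilt ax ay [0.01 0.01] clock 5.8667 F [ 0.3 -0.  -0.2] gap 0.008784498735801121
[ 0.75858182  0.4835225  -0.27362932  1.9517582   0.18997556  0.72933899
  0.52910841]
```

>>> {"fn": "step_arm", "kwargs": {"increments": [{"ax":0,"ay":0,"az":0,"x":0,"y":0,"z":0,"hand":-0.6},{"ax":0,"ay":0,"az":0,"x":0,"y":0,"z":0,"hand":-0.4},{"ax":0,"ay":0,"az":0,"x":0,"y":0,"z":-0.3,"hand":-0.3},{"ax":0,"ay":0,"az":0,"x":0,"y":0,"z":-0.9,"hand":-0.3},{"ax":0,"ay":0,"az":0,"x":0,"y":0,"z":-0.9,"hand":-0.3},{"ax":0,"ay":0,"az":0,"x":0,"y":0,"z":-0.9,"hand":-0.3},{"ax":0,"ay":0,"az":0,"x":0,"y":0,"z":0,"hand":-0.3}]}}

```text
clock: 6.45
tool_pos: [0.4422, -0.3389, 0.2506]
tcp_rot: [0.004, 0.65, 0.76, 0.0]
wrist_force: [0.3, -0.1, 0.9]
finger_gap: 0.0308
gripper_force: 0.0
```

>>> {"fn": "step_arm", "kwargs": {"increments": [{"ax":0,"ay":0,"az":0,"x":0.1,"y":0.7,"z":0,"hand":-0.3},{"ax":0,"ay":0,"az":0,"x":0,"y":0.7,"z":0,"hand":-0.3},{"ax":0,"ay":0,"az":0,"x":0,"y":0.68,"z":0,"hand":-0.3},{"ax":0,"ay":0,"az":0,"x":0,"y":0,"z":0,"hand":-0.3},{"ax":0,"ay":0,"az":0,"x":0,"y":0,"z":0,"hand":-0.3}]}}

```text
clock: 6.87
tool_pos: [0.5017, -0.3243, 0.2447]
tcp_rot: [-0.0, 0.649, 0.761, 0.0]
wrist_force: [-0.4, -0.3, -0.0]
finger_gap: 0.0306
gripper_force: 0.0
```

>>> {"fn": "step_arm", "kwargs": {"increments": [{"ax":0,"ay":0,"az":-0.9,"x":0,"y":0,"z":0,"hand":-0.3},{"ax":0,"ay":0,"az":-0.9,"x":0,"y":0,"z":0,"hand":-0.3},{"ax":0,"ay":0,"az":-0.9,"x":0,"y":0,"z":0,"hand":-0.3},{"ax":0,"ay":0,"az":-0.9,"x":0,"y":0,"z":0,"hand":-0.3},{"ax":0,"ay":0,"az":-0.9,"x":0,"y":0,"z":0,"hand":-0.3},{"ax":0,"ay":0,"az":-0.9,"x":0,"y":0,"z":0,"hand":-0.3},{"ax":0,"ay":0,"az":-0.9,"x":0,"y":0,"z":0,"hand":-0.3},{"ax":0,"ay":0,"az":0,"x":0,"y":0,"z":0,"hand":-0.3}]}}

```text
clock: 7.53
tool_pos: [0.4995, -0.3256, 0.2446]
tcp_rot: [-0.001, 0.418, 0.908, -0.0]
wrist_force: [-1.0, 0.0, 0.9]
finger_gap: 0.0305
gripper_force: 0.0
```

Run:
```python
from h import *
import cv2
goto([.5035,-.326,.146],40.5)
# red dot and dial blob seen from the wrist, without viewing
m=ctrl.camera_model("wrist");j=ctrl.get_image("wrist");cv2.imwrite("pics/w7.png",j[:,:,::-1])
h=cv2.cvtColor(j,cv2.COLOR_RGB2HSV);k=cv2.inRange(h,(0,150,120),(6,255,255))|cv2.inRange(h,(174,150,120),(180,255,255))
n,_,st,ce=cv2.connectedComponentsWithStats(k)
for a,b in zip(st[1:],ce[1:]):
  if a[4]>8:print(a[4],b,ray(m,[b],.055)[0])
```

```text
tcp [ 0.4995 -0.3256  0.2446] yang 40.55 shift units xyz [-0.097  0.096  3.285] az units 0.009 tilt ax ay [-0.01 -0.01] clock 7.5333 F [-1.   0.   0.9] gap 0.03050825331733916
57 [322.52631579 232.38596491] [ 0.5361047  -0.32159994  0.055     ]
```

>>> {"fn": "step_arm", "kwargs": {"grip_force": 10, "increments": [{"ax":0,"ay":0,"az":0,"x":-0.12,"y":0.09,"z":0.6,"hand":-0.3},{"ax":0,"ay":0,"az":0,"x":0,"y":0,"z":0.8,"hand":-0.3},{"ax":0,"ay":0,"az":0,"x":0,"y":0,"z":0.8,"hand":-0.3},{"ax":0,"ay":0,"az":0,"x":0,"y":0,"z":0.6,"hand":-0.3},{"ax":0,"ay":0,"az":0,"x":0,"y":0,"z":0.4,"hand":-0.3},{"ax":0,"ay":0,"az":0,"x":0,"y":0,"z":0,"hand":-0.3},{"ax":0,"ay":0,"az":0,"x":0,"y":0,"z":0,"hand":-0.3}]}}

```text
clock: 8.17
tool_pos: [0.5052, -0.326, 0.1487]
tcp_rot: [-0.0, 0.419, 0.908, -0.0]
wrist_force: [0.4, -0.6, -0.7]
finger_gap: 0.031
gripper_force: 0.0
```

>>> {"fn": "step_arm", "kwargs": {"increments": [{"ax":0,"ay":0,"az":0,"x":0,"y":0,"z":0,"hand":-0.5},{"ax":0,"ay":0,"az":0,"x":0,"y":0,"z":0,"hand":-0.6},{"ax":0,"ay":0,"az":0,"x":0,"y":0,"z":0,"hand":-0.7},{"ax":0,"ay":0,"az":0,"x":0,"y":0,"z":0,"hand":-0.8},{"ax":0,"ay":0,"az":0,"x":0,"y":0,"z":0,"hand":-0.8},{"ax":0,"ay":0,"az":0,"x":0,"y":0,"z":0,"hand":-0.8}]}}

```text
clock: 8.67
tool_pos: [0.5055, -0.3268, 0.15]
tcp_rot: [0.001, 0.419, 0.908, -0.001]
wrist_force: [-2.0, -1.2, 6.5]
finger_gap: 0.0137
gripper_force: 10.0
```

Run:
```python
from h import *
goto([.5035,-.326,.146],98.9)
```

```text
tcp [ 0.5055 -0.3268  0.15  ] yang 40.43 shift units xyz [ 0.064 -0.035  0.132] az units -11.693 tilt ax ay [-0.01  0.02] clock 8.6667 F [-2.  -1.2  6.5] gap 0.01370617893524197
```

>>> {"fn": "step_arm", "kwargs": {"increments": [{"ax":0,"ay":0,"az":-0.5,"x":0,"y":0,"z":0,"hand":-0.8},{"ax":0,"ay":0,"az":-0.8,"x":0,"y":0,"z":0,"hand":-0.8},{"ax":0,"ay":0,"az":-0.8,"x":0,"y":0,"z":0,"hand":-0.8},{"ax":0,"ay":0,"az":-0.8,"x":0,"y":0,"z":0,"hand":-0.8},{"ax":0,"ay":0,"az":-0.8,"x":0,"y":0,"z":0,"hand":-0.8},{"ax":0,"ay":0,"az":-0.8,"x":0,"y":0,"z":0,"hand":-0.8},{"ax":0,"ay":0,"az":-0.8,"x":0,"y":0,"z":0,"hand":-0.8},{"ax":0,"ay":0,"az":-0.8,"x":0,"y":0,"z":0,"hand":-0.8}]}}

```text
clock: 9.33
tool_pos: [0.5061, -0.326, 0.15]
tcp_rot: [0.001, 0.164, 0.986, -0.0]
wrist_force: [-1.8, 1.3, 6.6]
finger_gap: 0.014
gripper_force: 10.0
```

>>> {"fn": "step_arm", "kwargs": {"increments": [{"ax":0,"ay":0,"az":-0.8,"x":0,"y":0,"z":0,"hand":-0.8},{"ax":0,"ay":0,"az":-0.8,"x":0,"y":0,"z":0,"hand":-0.8},{"ax":0,"ay":0,"az":-0.8,"x":0,"y":0,"z":0,"hand":-0.8},{"ax":0,"ay":0,"az":-0.8,"x":0,"y":0,"z":0,"hand":-0.8},{"ax":0,"ay":0,"az":-0.8,"x":0,"y":0,"z":0,"hand":-0.8},{"ax":0,"ay":0,"az":-0.8,"x":0,"y":0,"z":0,"hand":-0.8},{"ax":0,"ay":0,"az":-0.8,"x":0,"y":0,"z":0,"hand":-0.8},{"ax":0,"ay":0,"az":0,"x":0,"y":0,"z":0,"hand":-0.8}]}}

```text
clock: 10.0
tool_pos: [0.5062, -0.3251, 0.15]
tcp_rot: [0.001, -0.08, 0.997, 0.0]
wrist_force: [-1.8, 2.3, 7.0]
finger_gap: 0.0139
gripper_force: 10.0
```

Run:
```python
from h import *
goto([.5035,-.326,.146],98.9);print(ctrl.read_state()["ft_torque"])
```

```text
tcp [ 0.5062 -0.3251  0.15  ] yang 99.2 shift units xyz [ 0.093 -0.015  0.132] az units 0.06 tilt ax ay [0.   0.02] clock 10.0 F [-1.8  2.3  7. ] gap 0.01393225446605214
[0.64961034 0.25500059 0.08348117]
```

Turned to 99.2° (pointer at about 9.2°). Opening, rising, and checking from above.

>>> {"fn": "step_arm", "kwargs": {"increments": [{"ax":0,"ay":0,"az":0,"x":0,"y":0,"z":0,"hand":-0.6},{"ax":0,"ay":0,"az":0,"x":0,"y":0,"z":0,"hand":-0.4},{"ax":0,"ay":0,"az":0,"x":0,"y":0,"z":-0.3,"hand":-0.3},{"ax":0,"ay":0,"az":0,"x":0,"y":0,"z":-0.9,"hand":-0.3},{"ax":0,"ay":0,"az":0,"x":0,"y":0,"z":-0.9,"hand":-0.3},{"ax":0,"ay":0,"az":0,"x":0,"y":0,"z":-0.9,"hand":-0.3},{"ax":0,"ay":0,"az":0,"x":0,"y":0,"z":-0.9,"hand":-0.3},{"ax":0,"ay":0,"az":0,"x":0,"y":0,"z":0,"hand":-0.3}]}}

```text
clock: 10.67
tool_pos: [0.5079, -0.3265, 0.272]
tcp_rot: [0.004, -0.078, 0.997, -0.003]
wrist_force: [0.6, -0.2, 0.9]
finger_gap: 0.031
gripper_force: 0.0
```

>>> {"fn": "step_arm", "kwargs": {"increments": [{"ax":0,"ay":0,"az":0,"x":-0.9,"y":0,"z":-0.5,"hand":-0.3},{"ax":0,"ay":0,"az":0,"x":-0.9,"y":0,"z":-0.5,"hand":-0.3},{"ax":0,"ay":0,"az":0,"x":0,"y":-0.9,"z":0,"hand":-0.3},{"ax":0,"ay":0,"az":0,"x":0,"y":-0.9,"z":0,"hand":-0.3},{"ax":0,"ay":0,"az":0,"x":0,"y":0,"z":0,"hand":-0.3},{"ax":0,"ay":0,"az":0,"x":0,"y":0,"z":0,"hand":-0.3}]}}

```text
clock: 11.17
tool_pos: [0.5666, -0.3726, 0.2951]
tcp_rot: [-0.0, -0.077, 0.997, 0.0]
wrist_force: [0.4, 0.3, -1.2]
finger_gap: 0.0306
gripper_force: 0.0
```

Run:
```python
from h import *
import cv2
goto([.5035,-.326,.146],98.9)
m=ctrl.camera_model("wrist");np.save("m8.npy",m["world_from_camera"])
j=ctrl.get_image("wrist")[:,:,::-1];t=ctrl.get_image("top")[:,:,::-1]
cv2.imwrite("pics/w8.png",j);cv2.imwrite("pics/t8.png",t)
T=np.linalg.inv(m["world_from_camera"])
for n,w in(("ctr",[.504,-.3266,.087]),("dot",[.536,-.3216,.055])):
  c=m["K"]@(T@np.r_[w,1])[:3];print(n,c[:2]/c[2])
o=np.zeros((420,800,3),np.uint8);o[:,:560]=j
o[:220,560:]=cv2.resize(t[172:272,238:347],(240,220),interpolation=cv2.INTER_CUBIC);cv2.imwrite("pics/d8.png",o)
```

```text
tcp [ 0.5666 -0.3726  0.2951] yang 98.79 shift units xyz [1.838 1.855 4.971] az units -0.021 tilt ax ay [ 0.   -0.01] clock 11.1667 F [ 0.4  0.3 -1.2] gap 0.030577437206110617
ctr [353.15706301 136.86158746]
dot [344.804374   171.30068112]
```

View pics/d8.png

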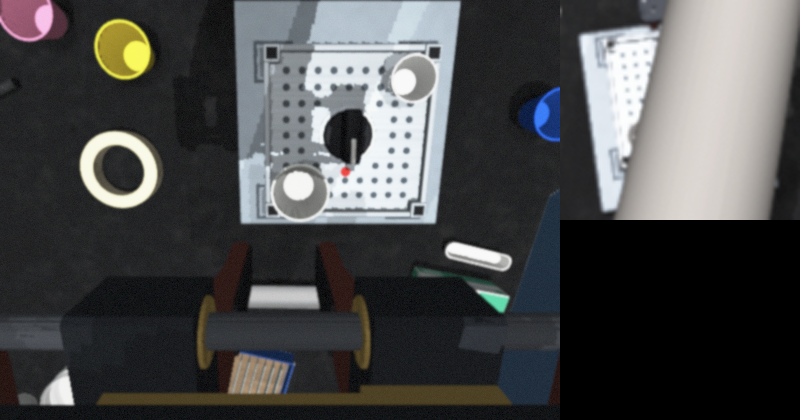

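The wrist view shows the tray within the base and both crucibles standing. The pointer line runs from (352,138) to (353,168) toward the red dot at (345,172), which sits lower, so there is parallax. The posts are at (271,52), (434,51) and (418,210). I'll measure this with the calibration.

Run:
```python
from h import *
import cv2
m=ctrl.camera_model("wrist")
px=[(271,52),(434,51),(418,210),(273,210)];loc=[(-.066,-.066),(-.066,.066),(.066,.066),(.066,-.066)]
for z in(.066,.080):
  p=ray(m,px[:3],z);c,y,r=fit(loc[:3],p);print(z,c,y,r,[round(float(np.linalg.norm(p[i]-p[i+1]))*1e3,1) for i in(0,1)])
p=ray(m,px[:3],.066);c,y,r=fit(loc[:3],p)
g=cv2.cvtColor(cv2.imread("pics/w8.png"),cv2.COLOR_BGR2GRAY)
k=np.zeros_like(g);k[139:164,346:361]=(g[139:164,346:361]>85)*255
ys,xs=np.nonzero(k);w=ray(m,np.c_[xs,ys],.087)
v=cv2.fitLine(np.float32(w[:,:2]),cv2.DIST_L2,0,1e-4,1e-4).ravel();v=v*np.sign(v[0])
print(len(xs),"ptr yaw",np.degrees(np.arctan2(v[1],v[0])),"line mid",v[2:]*np.sign(v[2]*1))
h=cv2.cvtColor(cv2.imread("pics/w8.png"),cv2.COLOR_BGR2HSV);q=cv2.inRange(h,(0,140,110),(8,255,255))[160:180,335:356]
yy,xx=np.nonzero(q);d=ray(m,[(xx.mean()+335,yy.mean()+160)],.055)[0];print("dot",d,"ctr->dot yaw",np.degrees(np.arctan2(*(d[:2]-c)[::-1])))
for r0 in range(138,168,4):print(r0,g[r0,344:362].tolist())
```

```text
0.066 [ 0.50380576 -0.32388192] 8.99220018348383 [0.2 0.8 0.7] [132.4, 133.4]
0.08 [ 0.50470459 -0.32729725] 8.992200183483819 [4.2 2.2 3.8] [126.5, 127.4]
139 ptr yaw 17.525242 line mid [ 0.51629704 -0.32105076]
dot [ 0.53643664 -0.31859493  0.055     ] ctr->dot yaw 9.203305926106381
138 [8, 12, 24, 22, 25, 24, 32, 52, 74, 84, 76, 63, 43, 25, 21, 18, 20, 24]
142 [11, 21, 22, 28, 25, 30, 56, 103, 141, 154, 149, 123, 84, 41, 19, 19, 19, 23]
146 [20, 14, 17, 29, 24, 32, 51, 94, 134, 151, 146, 124, 78, 38, 27, 18, 23, 22]
150 [5, 14, 24, 27, 26, 25, 56, 98, 135, 144, 137, 109, 66, 33, 15, 25, 26, 28]
154 [23, 19, 17, 13, 20, 33, 59, 104, 139, 148, 137, 107, 64, 30, 25, 29, 41, 89]
158 [12, 14, 21, 20, 24, 36, 69, 108, 137, 151, 142, 107, 66, 37, 27, 55, 115, 193]
162 [101, 67, 36, 30, 34, 45, 77, 116, 144, 158, 151, 108, 60, 44, 68, 123, 196, 235]
166 [183, 148, 129, 129, 141, 145, 149, 148, 152, 159, 188, 218, 235, 238, 240, 242, 244, 244]
```

Run:
```python
from h import *
import cv2
m=ctrl.camera_model("wrist")
g=cv2.cvtColor(cv2.imread("pics/w8.png"),cv2.COLOR_BGR2GRAY).astype(float)
r=np.arange(141,162);c=np.arange(349,358);w=np.clip(g[141:162,349:358]-40,0,None)
u=(w*c).sum(1)/w.sum(1);P=ray(m,np.c_[u,r],.087)
k=np.polyfit(P[:,0],P[:,1],1);print(np.degrees(np.arctan(k[0])),"line y at axis x",np.polyval(k,.5038))
# edges of tray: base yaw 8.99 ; row tilt check
print(u.round(2)[[0,-1]])
```

```text
10.561089290028287 line y at axis x -0.323813196321003
[353.29 352.86]
```

The pointer is within about 1.5° of the dot, the tray is home, and the arm is clear. Handing in.

```bash
python3 -c "
from bench import ctrl
print(ctrl.close_job())"
```

```text
the job is handed in; nothing more can be done
None
```

The job is handed in: by camera measurement all four posts are home, the dial pointer is within about 1.5° of the red dot, both crucibles are standing, and the arm stayed clear of the timer, tape roll and boat; the arm took about 11 s of the 61 s allowed.

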